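# Switch on the homogeniser supply at its locking toggle

## Task

Switch on the homogeniser's supply, which is the small grey switch box with the orange collar: its locking toggle leans to the off side, so pull the orange collar up along the lever to unlock it, swing the lever fully over to the side of the green dot, and let the collar drop back down so that it locks there. Leave the switch with the blue collar off.

Things in the scene. Friction and masses are not known exactly. Their poses are not given: they have to be found in the camera images.
- orange_switch: Fixed grey box with the orange-collared locking toggle, 112 mm along x, 80 mm along y, 50 mm high; origin under its centre on the worktop, x the way the lever is thrown from off to on. Green dot on top = on side, black ring = off side. Lever pivot 52 mm above the origin, hinge along y. Beside the pivot (within 14 mm) steel humps rise 25 mm over it and catch the collar's cross pin while the collar is down.
- orange_grip (a point): Centre of the orange collar's grip, a rounded block 26x26 mm, 30 mm long along the lever. z: along the lever, away from the pivot; y: along the hinge, level; x: the way of the throw. The pivot is 57 mm (plus the lift) away along -z; the lever's tip ends 36 mm beyond along z. Pinched across y it can turn between the fingers as the lever swings, so they may stay pointing down.
- orange_lever (a joint): The orange switch's lever: 0 rad = off (leaning 0.45 rad from upright), 0.90 rad = on, at the stop (leaning 0.45 rad the other way). With the collar down it has only about 0.12 rad of play at either end; it stays where it is left (light friction, about 1 N at the collar).
- orange_collar (a joint): Lift of the orange collar along the lever in m: 0 = down, 0.014 = at the top stop. A spring draws it down (2.4 N at the bottom, 4 N at the top). It must be lifted at least 8 mm to clear the hump, 11 to 12 mm is good; released at the on side it drops to 0 once the lever is beyond about 0.80 rad.
- blue_lever (a joint): Lever of a like switch box with a blue collar, a bystander: 0 rad = off; it must stay off.

How it is judged (in metres and radians):
On the way, in this order (a step that is already met when the one before it is completed fails the run):
1. the orange collar is lifted off its seat by more than 5 mm while the lever is still at the off side (value of joint orange_collar above 0.005 m and value of joint orange_lever below 0.25 rad), for 0.05 s.
2. the orange lever is thrown to the on side (value of joint orange_lever above 0.7 rad), for 0.1 s.
At the end, for the whole second after the job is handed in: The orange lever is over at the on side (beyond 0.7 rad of its 0.9 rad throw), its collar is back down within 3 mm of its seat, and the blue lever is still off (below 0.2 rad) (value of joint orange_lever above 0.7 rad and value of joint orange_collar below 0.003 m and value of joint blue_lever below 0.2 rad); the robot touches nothing.
It fails at once if the blue switch's lever is moved out of off (value of joint blue_lever above 0.2 rad).
It also fails if it takes over 32 s, if anything falls off the work surface, if the arm or the gripper's body presses on something with over 40 N, if the wrist force passes 120 N, or if a joint passes its speed limit or range.

## Robot

A 7-joint arm with a two-finger parallel gripper is mounted at the origin on a cart in front of the work surface, level with it; the furniture and walls round the work are solid. World frame = base frame: x ahead of the robot, y to its left, z up, the work surface at z = 0. Lengths are in m, angles in degrees, forces in N, time in s.
With the tool pointing down it reaches from about 0.4 to 0.85 m from the base axis. Payload 4.5 kg.
Tool frame: the origin (TCP) lies at the very end of the fingers, on their centre line; the grasp point (between the pads) lies ctrl.hold_point_z behind it (ctrl.hold_point_z is the distance from the TCP to the grasp point, in m); z points along the fingers, x is the direction in which the jaws open and shut, and the axes are right-handed (so a half turn about z gives the same grasp; the last joint's range is limited). The gripper opens to 85 mm and grips with 20 to 120 N. Pads are 22 mm wide; open, the fingers measure 114 mm over their backs; the gripper's body (76 mm by 85 mm) begins 54 mm behind the grasp point. The pads swing forward as they close: fully open they stand 13 mm farther back than shut.
Start: joints at [69.202, 39.483, -11.15, 89.685, 9.013, 51.709, -12.324], TCP at [0.242, -0.576, 0.231] pointing down, gripper open.
Joint ranges: [-172.22, 172.22], [-26.19, 119.32], [-84.43, 86.54], [7.71, 146.69], [-57.33, 237.33], [2.42, 119.75], [-152.13, 152.13]. Speed limits (degrees/s): [147.25, 147.25, 180, 180, 180, 180, 180].

## Interface

Orientations are given as [roll, pitch, yaw] about the fixed x, y, z axes, in that order (R = Rz(yaw) Ry(pitch) Rx(roll)).
In Python, from cell import ctrl gives the robot as it stands.
- The arm moves only by the shell command python3 -m inch 'ROWS' [FORCE]. ROWS is JSON, a list of rows, each a list of 7 numbers: the shift along the tool's x, y, z in units of 40 mm (1.0 is 40 mm), then the turn, a rotation vector about the tool's x, y, z in units of 6 degrees (1.0 is 6 degrees), then the opening, from 0 (shut) to 1 (fully open). A call has 1 to 20 rows; each row is the pose to reach, as a shift and turn from the pose measured when the call began, along the tool's axes at that moment; what a row does not reach only later rows make up. A row lasts 1/12 s, in which the tool goes at most 41.7 mm and 7.16 degrees, less where a joint would pass 70% of its speed; a pose out of reach is approached as far as the arm can. A call with a gripper value outside its range is refused whole. The fingers move at their own pace and stop on an object; FORCE is the grip in N (left out, the last holds). Time passes only in rows, so rows that repeat a pose let the fingers close. It gives the time, the measured TCP pose, the force and the opening at its end, in the units of the state.
- ctrl.get_state(): the state, without advancing time (a new reading comes with each control period).
- ctrl.read_camera(name): name is "scene" or "top" or "wrist"; returns the picture (400x640x3 uint8, red, green, blue); there is no depth.
- ctrl.camera_params(name): a dict with "camera_matrix" (3x3 intrinsics, pixels), "R" (3x3) and "t" (3): a world point X has camera coordinates R X + t. Camera axes: x right, y down, z forward; pixel columns grow to the right and rows downward; lengths in m; the calibration is good to about 2 mm. A picture is of the moment at which its call begins: read the wrist's pose just before it. camera_params takes no time and is no camera call; for the wrist camera it gives the pose at the moment of the call.
- ctrl.hand_in(): hands the job in, once; it reports no verdict.
The state is a dict: "time": time; "joint_positions": joint angles; "joint_vel": joint speeds; "joint_efforts": joint torques, N m; "tcp_pos": TCP position; "eef_rot": TCP orientation; "wrist_force": force on the tool from outside, world axes, zero at the start; "torque": the same for the moment, N m; "finger_gap": opening from 0.0 (shut) to 1.0 (fully open).
Only numpy, scipy, OpenCV 4.12 (cv2) and the standard library are available. Lean on these libraries where they do the work, as an engineer would, in place of code of your own. Each camera call takes 0.05 s, during which the arm holds its last target.

## Working session

There is one attempt and no reset: what is moved stays moved. The work goes in short steps, Python scripts to look and compute and a shell command to move; the robot and the scene stay as the last step left them, time stands still between calls to the robot, and variables do not carry over. Pictures are saved under pics/ and viewed, and the job is handed in when it is done.

```bash
mkdir -p pics
python3 - <<'E'
from cell import ctrl
import cv2
s=ctrl.get_state();print(s, ctrl.hold_point_z)
for n in("scene","top"):
    cv2.imwrite(f"pics/{n}0.png",ctrl.read_camera(n)[:,:,::-1]);p=ctrl.camera_params(n);print(n,p)
E
```

```text
{'time': 0.0, 'joint_positions': array([ 69.2012825 ,  39.53286595, -11.14527812,  89.74594542,
         9.01106092,  51.70862329, -12.32416215]), 'joint_vel': array([-0.00555074, -0.0439331 ,  0.02026693,  0.06042884,  0.15840033,
       -0.02342927,  0.00550235]), 'joint_efforts': array([-1.15850125e-03, -5.39599192e+01, -1.26644611e+00, -1.58542317e+01,
        9.21822590e-03,  9.54156218e-03,  3.54864937e-07]), 'tcp_pos': array([ 0.24125718, -0.57584859,  0.2304827 ]), 'eef_rot': array([ 1.79993841e+02,  1.05527660e-01, -6.72601919e+01]), 'wrist_force': array([ 0.60553799, -0.0466559 ,  0.25819434]), 'torque': array([-0.00143226,  0.0226273 ,  0.00392012]), 'finger_gap': 1.0056103436322241} 0.0187
scene {'camera_matrix': array([[515.56034226,   0.        , 324.97987838],
       [  0.        , 515.56034226, 192.46858442],
       [  0.        ,   0.        ,   1.        ]]), 'R': array([[ 0.83415643, -0.55140445, -0.01166942],
       [-0.26495884, -0.38208953, -0.88532729],
       [ 0.48371464,  0.74159337, -0.46482192]]), 't': array([-0.28037052,  0.31459802,  0.47980275])}
top {'camera_matrix': array([[387.65852207,   0.        , 316.0752308 ],
       [  0.        , 387.65852207, 199.14411369],
       [  0.        ,   0.        ,   1.        ]]), 'R': array([[-4.24712583e-04, -9.99753498e-01,  2.21982695e-02],
       [-9.83727166e-01, -3.57062666e-03, -1.79633272e-01],
       [ 1.79668254e-01, -2.19133333e-02, -9.83483159e-01]]), 't': array([0.25257619, 0.51345074, 0.83803955])}
```

View pics/scene0.png

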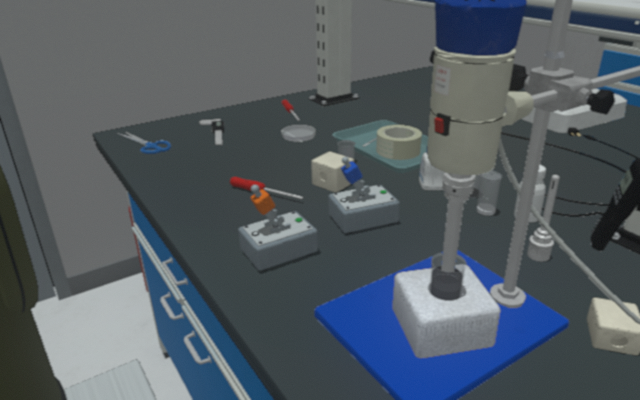

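View pics/top0.png

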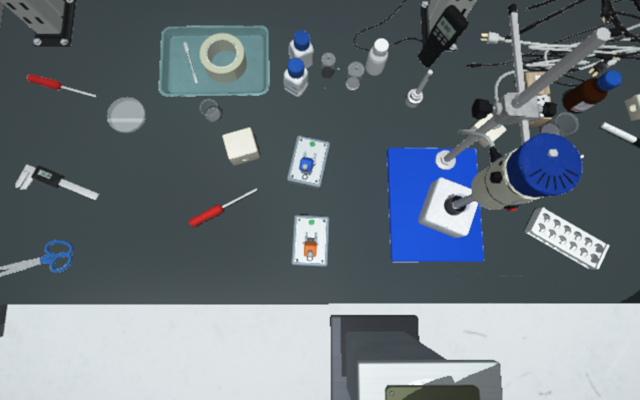

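The orange switch is at about (310,240) in the top view and (278,235) in the scene view. Its green dot is on the far side (+x). The blue switch sits about 80 px farther away. I'll enlarge both views.

Run:
```python
import cv2
a=cv2.imread("pics/top0.png")[200:280,270:350];b=cv2.imread("pics/scene0.png")[170:270,230:330]
a=cv2.resize(a,(560,560),interpolation=cv2.INTER_CUBIC)
cv2.imwrite("pics/ta.png",a)
cv2.imwrite("pics/sb.png",cv2.resize(b,(560,560),interpolation=cv2.INTER_CUBIC))
```

```text
(no output)
```

View pics/ta.png

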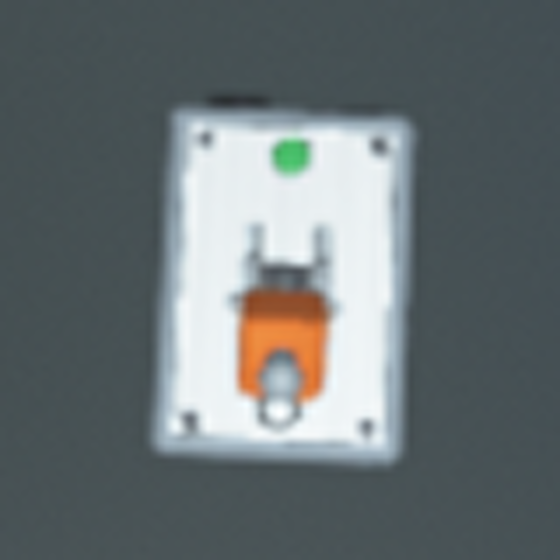

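View pics/sb.png

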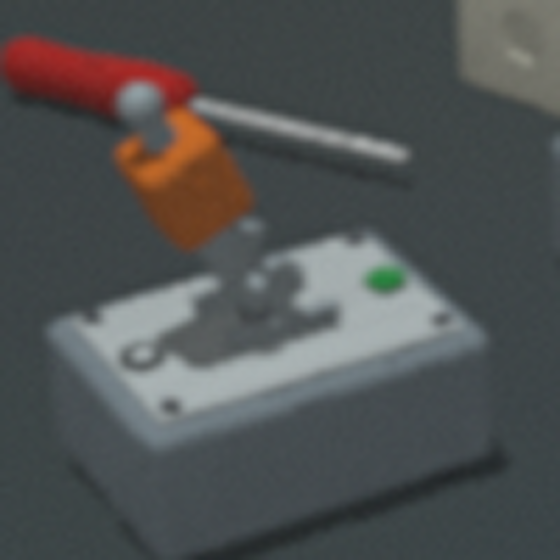

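```bash
cat > h.py <<'E'
import numpy as np
from cell import ctrl
from scipy.optimize import least_squares
from scipy.spatial.transform import Rotation as Ro
def proj(n,X,p=None):
    p=p or ctrl.camera_params(n);c=np.atleast_2d(X)@p["R"].T+p["t"];u=c@p["camera_matrix"].T
    return u[:,:2]/u[:,2:]
def pose(q,L):
    return L@Ro.from_euler('z',q[2]).as_matrix().T+np.array([q[0],q[1],0])
E
python3 - <<'E'
from h import *
C=np.array([[1,1],[1,-1],[-1,-1],[-1,1]])*[.056,.04]
L=np.c_[C,np.full(4,.05)]
t=np.array([[175,108],[413,122],[398,462],[155,448]])/7+[269.5,199.5]
s=np.array([[368,232],[490,335],[155,440],[48,328]])/5.6+[229.5,169.5]
for use in("t","s","ts"):
    f=lambda q:np.concatenate([(proj(n,pose(q,L))-o).ravel() for n,o in(("top",t),("scene",s)) if n[0] in use])
    r=least_squares(f,[.4,0,0]);q=r.x;print(use,q,np.degrees(q[2]),np.round(r.fun,1))
    th=-.45
    for nm,d in(("grip",.057),("tip",.093)):
        X=pose(q,np.array([[d*np.sin(th),0,.052+d*np.cos(th)]]));print(nm,X,(proj("top",X)-[269.5,199.5])*7,(proj("scene",X)-[229.5,169.5])*5.6)
E
```

```text
t [ 0.4201293   0.26640541 -0.05180042] -2.967945625880891 [-0.7 -1.   0.9 -1.1  0.8  1.  -1.   1. ]
grip [[0.39536952 0.26768912 0.10332548]] [[282.28463848 352.95844119]] [[185.43078579 185.14574476]]
tip [[0.37973177 0.26849989 0.13574158]] [[280.0064802  402.86438155]] [[125.72145116  96.91098285]]
s [ 0.41671841  0.26378573 -0.03427791] -1.9639798018000334 [ 0.3 -1.8  1.8 -0.  -0.5  1.8 -1.6 -1. ]
grip [[0.39193994 0.26463542 0.10332548]] [[292.60176784 364.66812308]] [[179.59864553 192.74588669]]
tip [[0.37629038 0.26517206 0.13574158]] [[291.75988236 415.18264888]] [[119.83715611 104.67159251]]
ts [ 0.41847633  0.26579488 -0.04319696] -2.475003373842533 [-0.7 -0.2  1.  -0.5  1.3  1.6 -0.5  2.   0.9 -2.5  2.  -0.7 -0.4  0.8
 -1.1 -2. ]
grip [[0.39370643 0.26686553 0.10332548]] [[285.06006916 358.63331106]] [[181.54305257 187.9023456 ]]
tip [[0.37806228 0.26754174 0.13574158]] [[283.38306729 408.83746932]] [[121.81641672  99.77562834]]
```

Run:
```python
from h import *
np.set_printoptions(precision=3,suppress=True)
s=ctrl.get_state()
for n in("top","scene"):
    p=ctrl.camera_params(n);print(n,"cam centre",-p["R"].T@p["t"],proj(n,[s["tcp_pos"],[0,0,0],[0,0,.3],s["tcp_pos"]+[0,0,.2]]))
def ray(n,uv,z):
    p=ctrl.camera_params(n);d=p["R"].T@np.linalg.solve(p["camera_matrix"],[*uv,1]);c=-p["R"].T@p["t"];return c+d*(z-c[2])/d[2]
for nm,uv,z in(("mat",(387,148),0),("mat",(390,262),0),("mat",(484,260),0),("vessel",(435,180),.08),("vessel",(470,235),.08),("vessel",(421,230),.08),("motor",(515,165),.35),("motor",(580,165),.35),("motor",(550,135),.35),("bluesw",(308,162),.05),("rack",(527,225),0),("rack",(600,272),0),("cube",(240,146),.05)):
    print(nm,ray("top",uv,z))
# triangulate motor: scene bottom of motor (457,182) / top view shaft
print(ray("scene",(445,285),.09), ray("scene",(509,295),0), ray("top",(446,160),0))
import cv2
cv2.imwrite("pics/w0.png",ctrl.read_camera("wrist")[:,:,::-1])
```

```text
top cam centre [0.355 0.273 0.911] [[ 800.253  336.685]
 [ 432.911  436.655]
 [ 501.151  527.237]
 [1006.308  364.582]]
scene cam centre [ 0.085 -0.39   0.498] [[ 2278.006  2400.773]
 [   23.715   530.512]
 [ -105.019   266.692]
 [-3591.725 -1309.517]]
mat [0.649 0.078 0.   ]
mat [0.373 0.08  0.   ]
mat [ 0.377 -0.141  0.   ]
vessel [ 0.55  -0.009  0.08 ]
vessel [ 0.429 -0.079  0.08 ]
vessel [0.439 0.027 0.08 ]
motor [ 0.511 -0.041  0.35 ]
motor [ 0.511 -0.141  0.35 ]
motor [ 0.559 -0.1    0.35 ]
bluesw [0.599 0.272 0.05 ]
rack [ 0.46  -0.252  0.   ]
rack [ 0.35  -0.414  0.   ]
cube [0.636 0.429 0.05 ]
[ 0.496 -0.035  0.09 ] [ 0.648 -0.028  0.   ] [ 0.62  -0.066  0.   ]
```

View pics/w0.png

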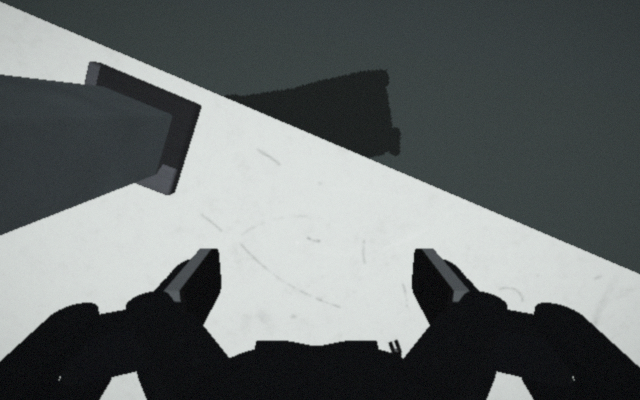

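```bash
cat >> h.py <<'E'
np.set_printoptions(precision=3,suppress=True)
def st():
    s=ctrl.get_state();R=Ro.from_euler('xyz',s["eef_rot"],degrees=True);return s,R
def rows(targets):
    # targets: (pos, rpy deg) -> units
    s,R=st()
    for p,e in targets:
        d=R.inv().apply(np.array(p)-s["tcp_pos"])/.04
        rv=(R.inv()*Ro.from_euler('xyz',e,degrees=True)).as_rotvec(degrees=True)/6
        print(np.round(np.r_[d,rv],2))
def stat():
    s,R=st();print("t %.2f"%s["time"],"p",s["tcp_pos"],"e",s["eef_rot"],"j",s["joint_positions"],"F",s["wrist_force"],"gap %.3f"%s["finger_gap"])
E
python3 - <<'E'
from h import *
stat()
p=ctrl.camera_params("wrist");s,R=st()
print(R.inv().apply(-p["R"].T@p["t"]-s["tcp_pos"]), p["R"]@R.as_matrix())
rows([([.22,-.45,.30],[180,0,-30]),([.28,-.3,.34],[180,0,30]),([.33,-.05,.36],[180,0,87])])
E
```

```text
t 0.15 p [ 0.241 -0.576  0.231] e [179.992   0.078 -67.262] j [ 69.201  39.522 -11.145  89.73    9.015  51.708 -12.326] F [ 0.203 -0.062 -0.054] gap 0.999
[ 0.    -0.068 -0.142] [[ 1.     0.001 -0.001]
 [-0.001  0.964 -0.265]
 [ 0.     0.265  0.964]]
[-3.11 -0.73 -1.73 -0.    0.01 -6.21]
[ -5.99  -3.56  -2.73  -0.01   0.01 -16.21]
[-11.28  -7.13  -3.22  -0.02   0.01 -25.71]
```

```bash
python3 -m inch '[[-0.8,-0.2,-0.5,0,0,-1.1,1],[-1.6,-0.4,-1,0,0,-2.2,1],[-2.4,-0.6,-1.5,0,0,-3.3,1],[-3.1,-0.8,-2,0,0,-4.4,1],[-3.6,-1.3,-2.3,0,0,-5.5,1],[-4.2,-1.9,-2.6,0,0,-6.6,1]]' 40
python3 - <<'E'
from h import *
stat()
rows([([.28,-.3,.34],[180,0,30]),([.31,-.17,.36],[180,0,60]),([.31,-.05,.36],[180,0,87]),([.33,.1,.3],[180,0,87])])
E
```

```text
time: 0.65
tcp_pos: [0.2453, -0.3915, 0.3357]
eef_rot: [180.0, 0.1, -27.5]
wrist_force: [0.6, -0.9, 0.6]
finger_gap: 0.997
t 0.65 p [ 0.245 -0.391  0.336] e [179.953   0.064 -27.528] j [ 70.522  20.716 -26.031 107.292  11.074  54.496  11.95 ] F [ 0.647 -0.902  0.614] gap 0.997
[-0.29 -2.43 -0.11  0.    0.01 -9.59]
[ -1.13  -5.66  -0.61  -0.     0.01 -14.59]
[ -2.51  -8.32  -0.61  -0.01   0.01 -19.09]
[ -3.8  -11.87   0.89  -0.01   0.01 -19.09]
```

```bash
python3 -m inch '[[-0.1,-0.9,0,0,0,-1.1,1],[-0.2,-1.8,-0.1,0,0,-2.2,1],[-0.3,-2.7,-0.2,0,0,-3.3,1],[-0.6,-3.5,-0.3,0,0,-4.4,1],[-0.8,-4.4,-0.4,0,0,-5.5,1],[-1,-5.2,-0.6,0,0,-6.6,1],[-1.1,-5.6,-0.6,0,0,-7.7,1]]'
python3 - <<'E'
from h import *
import cv2
stat()
rows([([.31,-.05,.36],[180,0,87]),([.33,.1,.3],[180,0,87]),([.33,.25,.25],[180,0,87])])
cv2.imwrite("pics/s1.png",ctrl.read_camera("scene")[:,:,::-1])
E
```

```text
time: 1.23
tcp_pos: [0.311, -0.1688, 0.3608]
eef_rot: [179.9, -0.0, 19.3]
wrist_force: [-0.5, -0.7, -0.7]
finger_gap: 0.997
t 1.23 p [ 0.311 -0.169  0.361] e [179.929  -0.017  19.282] j [ 57.919  10.978 -44.352 118.375   9.527  54.053  27.759] F [-0.456 -0.689 -0.698] gap 0.997
[  0.96  -2.81   0.02   0.01   0.   -11.29]
[  2.67  -6.19   1.51   0.01   0.   -11.29]
[  3.91  -9.73   2.76   0.01   0.   -11.29]
```

View pics/s1.png

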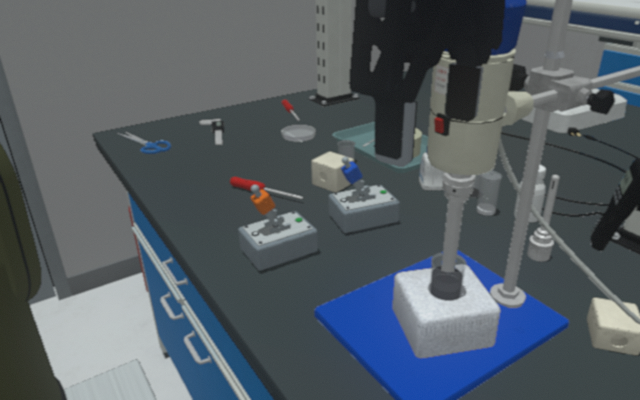

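```bash
python3 -m inch '[[-0.1,-0.2,0,0,0,-1.1,1],[-0.1,-0.4,0,0,0,-2.2,1],[-0.1,-0.6,0,0,0,-3.3,1],[-0.1,-0.6,0,0,0,-4.4,1],[0,-0.9,0,0,0,-5.5,1],[0.2,-1.4,0,0,0,-6.6,1],[0.4,-1.9,0,0,0,-7.7,1],[0.7,-2.4,0,0,0,-8.8,1],[1,-2.8,0,0,0,-9.9,1],[1.2,-3.5,0.1,0,0,-11,1],[1.6,-4.3,0.3,0,0,-11.3,1]]'
python3 - <<'E'
from h import *
import cv2
stat()
rows([([.33,.1,.3],[180,0,87]),([.33,.25,.25],[180,0,87]),([.36,.267,.22],[180,0,87])])
cv2.imwrite("pics/s2.png",ctrl.read_camera("scene")[:,:,::-1])
E
```

```text
time: 2.2
tcp_pos: [0.3131, 0.0157, 0.3485]
eef_rot: [179.9, 0.1, 87.5]
wrist_force: [0.9, 0.0, -0.7]
finger_gap: 1.001
t 2.20 p [0.313 0.016 0.348] e [179.929   0.1    87.532] j [ 43.644  11.067 -64.679 124.114  12.91   51.793  58.852] F [ 0.944  0.034 -0.711] gap 1.001
[2.13 0.33 1.21 0.01 0.02 0.09]
[5.87 0.17 2.45 0.01 0.02 0.09]
[6.33 0.9  3.2  0.01 0.02 0.09]
```

View pics/s2.png

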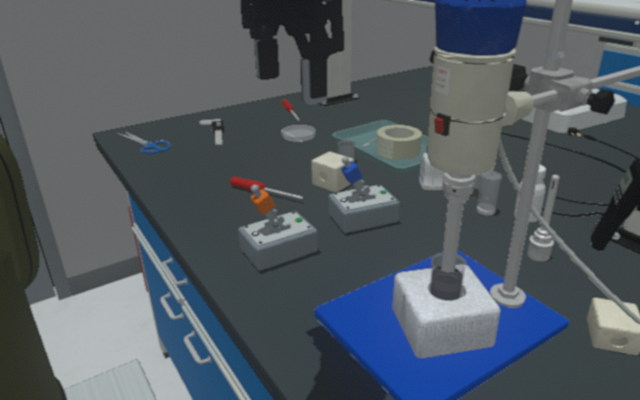

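```bash
python3 -m inch '[[1,0.2,0.4,0,0,0,1],[2,0.3,0.8,0,0,0,1],[3,0.3,1.2,0,0,0,1],[3.9,0.3,1.5,0,0,0,1],[4.8,0.3,1.8,0,0,0,1],[5.6,0.5,2.1,0,0,0,1],[6.2,0.7,2.3,0,0,0,1],[6.3,0.9,2.3,0,0,0,1],[6.3,0.9,2.3,0,0,0.1,1]]'
python3 - <<'E'
from h import *
import cv2
stat()
np.save("wp.npy",np.array([ctrl.camera_params("wrist")],dtype=object),allow_pickle=True)
cv2.imwrite("pics/w3.png",ctrl.read_camera("wrist")[:,:,::-1])
E
```

```text
time: 3.0
tcp_pos: [0.3584, 0.2781, 0.2568]
eef_rot: [179.9, -0.3, 87.8]
wrist_force: [-0.1, -0.3, -0.4]
finger_gap: 0.999
t 3.00 p [0.358 0.278 0.257] e [179.868  -0.323  87.765] j [-10.402  31.283 -51.167 115.238  32.645  48.445   7.778] F [-0.128 -0.288 -0.43 ] gap 0.999
```

View pics/w3.png

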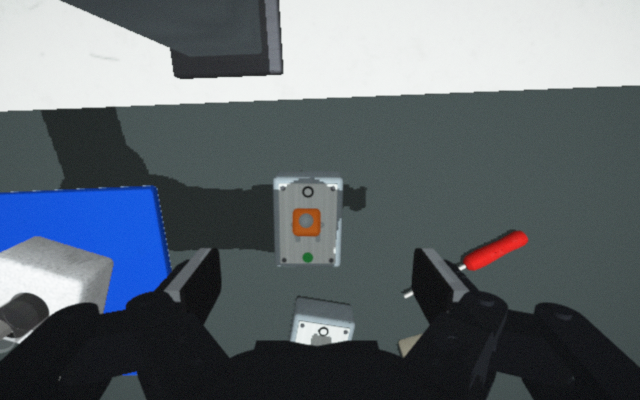

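The wrist view is clear: orange switch at (308,222), ring at (308,191), green dot at (308,257). I'll refine the pose from this.

Run:
```python
import cv2
a=cv2.imread("pics/w3.png")[167:277,255:365]
cv2.imwrite("pics/w3c.png",cv2.resize(a,(770,770),interpolation=cv2.INTER_CUBIC)[:600])
cv2.imwrite("pics/w3c.png",cv2.resize(a,(594,594),interpolation=cv2.INTER_CUBIC))
```

```text
(no output)
```

View pics/w3c.png

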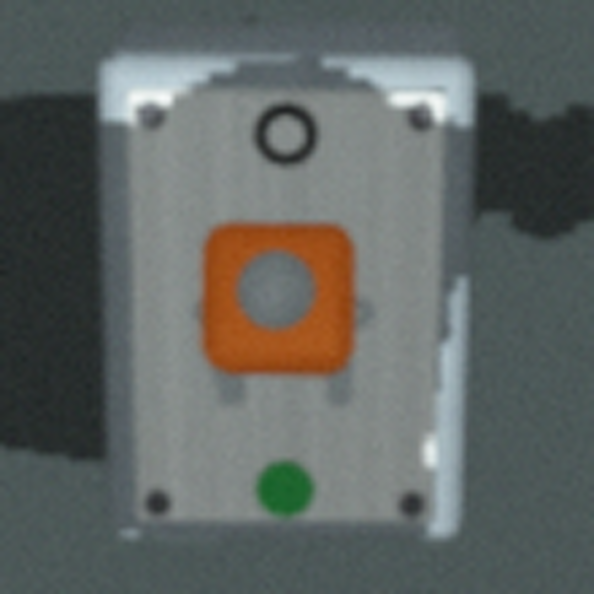

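Run:
```python
from h import *
p=np.load("wp.npy",allow_pickle=True)[0]
sc=5.4
def px(a):return np.array(a)/sc+[254.6,166.6]
scr=px([[152,117],[421,118],[411,504],[158,504],[286,135],[285,489]])
cor=px([[100,58],[474,58],[458,537],[110,535]])
# tool-x toward world +y ; image top = -x, image left = -y
S=np.array([[-1,-1],[-1,1],[1,1],[1,-1]])
def f(v,full=False):
    q=v[:3];a,b,d=v[3:6]
    L=np.c_[np.r_[S*[a,b],[[-d,0],[d,0]]],np.full(6,.05)]
    e1=(proj("w",pose(q,L),p)-scr).ravel()
    e2=(proj("w",pose(q,np.c_[S*[.056,.04],np.full(4,.05)]),p)-cor).ravel()*.6
    return np.r_[e1,e2]
r=least_squares(f,[.42,.265,-.05,.045,.03,.04]);q=r.x[:3];print(r.x,np.degrees(q[2]),r.fun)
for th in(-.45,-.4,-.35):
  for d in(.042,.072,.093):
    X=pose(q,np.array([[d*np.sin(th),0,.052+d*np.cos(th)]]))
    print(th,d,(proj("w",X,p)[0]-[254.6,166.6])*sc)
def view(n,uv):
    print(n,proj(n,pose(q,np.array([[.056,.04,.05],[.056,-.04,.05],[-.056,-.04,.05],[-.056,.04,.05]]))))
view("top",0);view("scene",0)
```

```text
[ 0.42   0.267 -0.05   0.044  0.028  0.04 ] -2.842450642380183 [-0.093 -0.413 -0.058 -0.169  0.058 -0.166  0.1   -0.494  0.022 -0.34
  0.007 -0.382 -0.975 -0.195  0.794  0.189  0.732  1.85  -0.575  1.8  ]
-0.45 0.042 [281.383 296.592]
-0.45 0.072 [277.862 277.319]
-0.45 0.093 [274.951 261.382]
-0.4 0.042 [281.253 307.71 ]
-0.4 0.072 [277.61  298.253]
-0.4 0.093 [274.593 290.419]
-0.35 0.042 [281.134 318.878]
-0.35 0.072 [277.381 319.315]
-0.35 0.093 [274.269 319.678]
top [[293.46  214.011]
 [329.119 215.862]
 [326.916 266.504]
 [290.404 264.672]]
scene [[296.713 207.984]
 [319.338 228.205]
 [257.044 248.118]
 [237.524 225.315]]
```

```bash
cat >> h.py <<'E'
Q=np.array([.420,.267,-.050])
def tgt(th,r,up=0):
    return (pose(Q,np.array([[r*np.sin(th),0,.052+r*np.cos(th)-ctrl.hold_point_z+up]]))[0],[180,0,87.1])
E
python3 - <<'E'
from h import *
stat();rows([tgt(-.4,.057,.08),tgt(-.4,.057,.0)])
E
```

```text
t 3.05 p [0.358 0.276 0.257] e [179.868  -0.204  87.607] j [-10.256  31.15  -51.172 115.429  32.594  48.45    7.718] F [ 0.413 -1.406  0.428] gap 1.001
[-0.16  1.    2.28  0.02 -0.03  0.08]
[-0.17  1.    4.28  0.02 -0.03  0.08]
```

```bash
python3 -m inch '[[-0.1,0.5,0.5,0,0,0.1,1],[-0.16,1,1,0,0,0.1,1],[-0.16,1,1.6,0,0,0.1,1],[-0.16,1,2.2,0,0,0.1,1],[-0.16,1,2.2,0,0,0.1,1],[-0.16,1,2.2,0,0,0.1,1]]'
python3 - <<'E'
from h import *
import cv2
stat();rows([tgt(-.4,.057,.0)])
p=ctrl.camera_params("wrist");np.save("wp4.npy",np.array([p],dtype=object),allow_pickle=True)
im=ctrl.read_camera("wrist")
print(proj("w",[tgt(-.4,.057)[0]+[0,0,.0187],tgt(-.4,.072)[0]+[0,0,.0187],tgt(-.4,.093)[0]+[0,0,.0187]],p))
cv2.imwrite("pics/w4.png",im[:,:,::-1])
E
```

```text
time: 3.55
tcp_pos: [0.3973, 0.2658, 0.1692]
eef_rot: [180.0, -0.1, 86.9]
wrist_force: [1.0, 0.8, 0.5]
finger_gap: 1.002
t 3.55 p [0.397 0.266 0.169] e [179.954  -0.052  86.904] j [-12.777  39.906 -43.178 117.292  43.284  39.818   2.532] F [0.97  0.773 0.544] gap 1.002
[ 0.06  0.01  2.08  0.01 -0.01 -0.03]
[[319.037 211.839]
 [319.212 209.651]
 [319.506 205.984]]
```

View pics/w4.png

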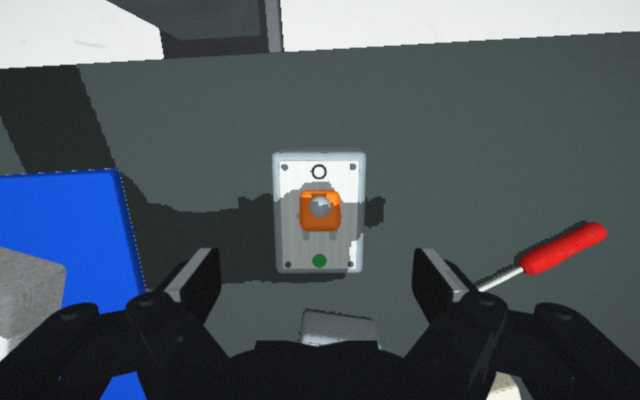

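The projected grip and tip, (319,210) and (319.5,206), match the orange block at (320,211) and the ball at (320,206). I'll descend around it and close.

```bash
python3 -m inch '[[0.06,0,0.5,0,0,0,1],[0.06,0,1,0,0,0,1],[0.06,0,1.5,0,0,0,1],[0.06,0,2.08,0,0,0,1],[0.06,0,2.08,0,0,0,1],[0.06,0,2.08,0,0,0,1]]'
python3 - <<'E'
from h import *
import cv2
stat();rows([tgt(-.4,.057)])
cv2.imwrite("pics/s5.png",cv2.resize(ctrl.read_camera("scene")[130:270,190:390,::-1],(800,560)))
E
```

```text
time: 4.1
tcp_pos: [0.3984, 0.2697, 0.088]
eef_rot: [179.8, -0.2, 86.9]
wrist_force: [-0.3, 0.6, -0.2]
finger_gap: 1.001
t 4.10 p [0.398 0.27  0.088] e [179.813  -0.185  86.929] j [-19.134  46.842 -33.688 120.427  55.515  29.41   -8.345] F [-0.322  0.567 -0.157] gap 1.001
[-0.04 -0.01  0.06  0.03 -0.03 -0.03]
```

View pics/s5.png

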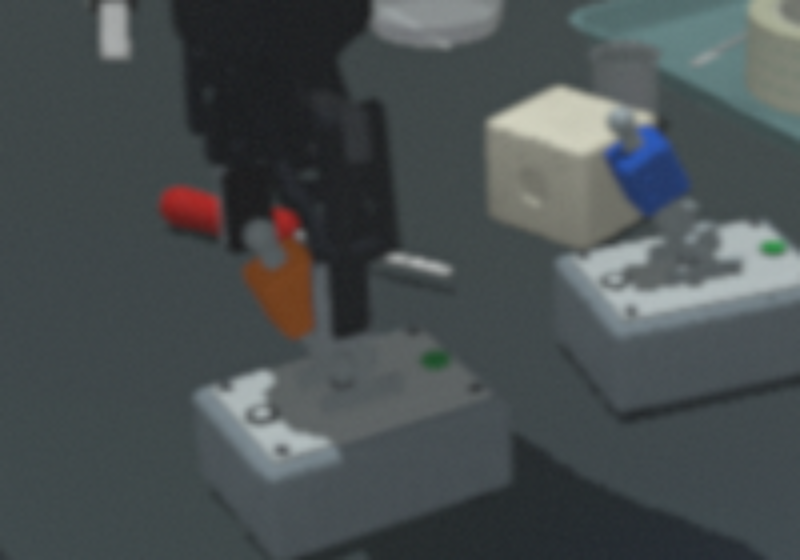

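```bash
python3 -m inch '[[-0.04,0,0.05,0,0,0,0.6],[-0.04,0,0.05,0,0,0,0.3],[-0.04,0,0.05,0,0,0,0.1],[-0.04,0,0.05,0,0,0,0.1],[-0.04,0,0.05,0,0,0,0.1],[-0.04,0,0.05,0,0,0,0.1],[-0.04,0,0.05,0,0,0,0.1],[-0.04,0,0.05,0,0,0,0.1]]' 50
python3 - <<'E'
from h import *
import cv2
stat();rows([tgt(-.4,.057),tgt(-.4,.063),tgt(-.4,.069)])
cv2.imwrite("pics/s6.png",cv2.resize(ctrl.read_camera("scene")[130:270,190:390,::-1],(800,560)))
E
```

```text
time: 4.82
tcp_pos: [0.3988, 0.2683, 0.0871]
eef_rot: [179.7, -0.2, 86.9]
wrist_force: [-0.8, -1.8, 6.8]
finger_gap: 0.294
t 4.82 p [0.399 0.268 0.087] e [179.711  -0.216  86.944] j [-19.157  46.849 -33.411 120.639  55.959  29.075  -8.638] F [-0.76  -1.799  6.839] gap 0.294
[-0.01 -0.02  0.03  0.05 -0.04 -0.03]
[-0.   -0.08 -0.11  0.05 -0.04 -0.03]
[-0.   -0.14 -0.24  0.05 -0.04 -0.03]
```

View pics/s6.png

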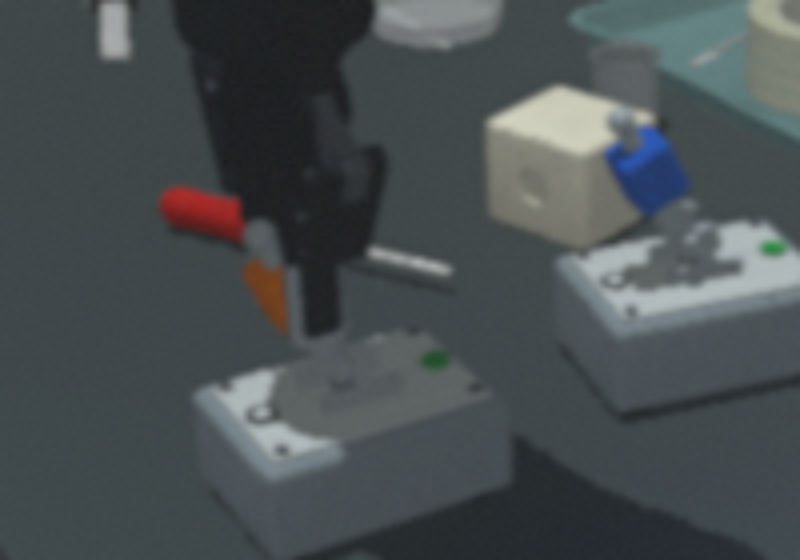

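```bash
python3 -m inch '[[0,-0.04,-0.1,0,0,0,0.1],[0,-0.08,-0.2,0,0,0,0.1],[0,-0.12,-0.28,0,0,0,0.1],[0,-0.12,-0.28,0,0,0,0.1],[0,-0.12,-0.28,0,0,0,0.1],[0,-0.12,-0.28,0,0,0,0.1]]' 60
python3 - <<'E'
from h import *
import cv2
stat();rows([tgt(-.4,.069)]);
cv2.imwrite("pics/s7.png",cv2.resize(ctrl.read_camera("scene")[130:270,190:390,::-1],(800,560)))
E
```

```text
time: 5.37
tcp_pos: [0.3941, 0.2684, 0.0982]
eef_rot: [179.7, -0.2, 86.9]
wrist_force: [1.1, 0.2, -3.2]
finger_gap: 0.294
t 5.37 p [0.394 0.268 0.098] e [179.702  -0.217  86.94 ] j [-18.785  45.66  -34.556 120.93   54.46   30.     -7.871] F [ 1.096  0.226 -3.182] gap 0.294
[-0.   -0.02  0.03  0.05 -0.04 -0.03]
```

View pics/s7.png

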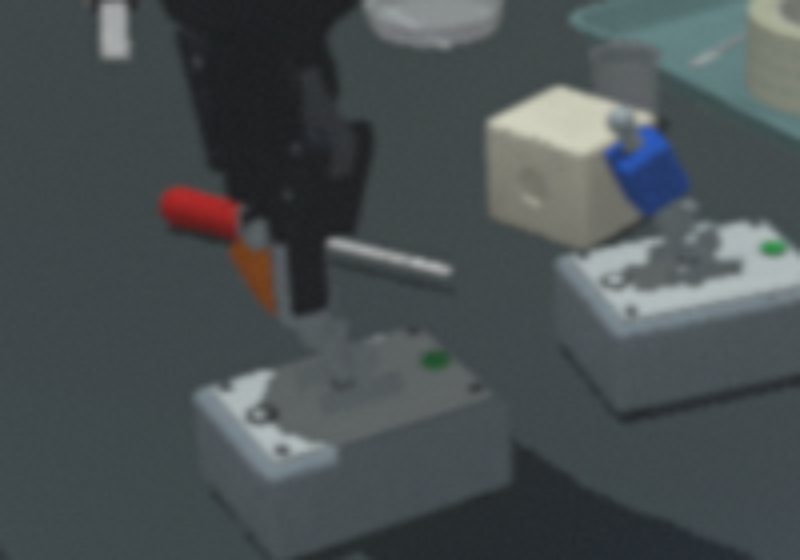

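The collar is up: the force reads about −3.2 N in z, and less of the tip protrudes. Next is the arc.

Run:
```python
from h import *
stat();rows([tgt(t,.070) for t in(-.4,-.3,-.2,-.1,0,.1,.2,.3,.4,.46,.5)])
```

```text
t 5.42 p [0.394 0.268 0.098] e [179.702  -0.215  86.936] j [-18.787  45.664 -34.553 120.927  54.46   29.999  -7.873] F [ 0.703 -0.297 -3.547] gap 0.293
[-0.   -0.03  0.01  0.05 -0.04 -0.03]
[-0.    0.13 -0.05  0.05 -0.04 -0.03]
[-0.    0.3  -0.09  0.05 -0.04 -0.03]
[-0.    0.47 -0.12  0.05 -0.04 -0.03]
[-0.    0.65 -0.12  0.05 -0.04 -0.03]
[-0.    0.82 -0.12  0.05 -0.04 -0.03]
[-0.    1.   -0.09  0.05 -0.04 -0.03]
[ 0.    1.17 -0.04  0.05 -0.04 -0.03]
[ 0.    1.33  0.02  0.05 -0.04 -0.03]
[ 0.    1.43  0.06  0.05 -0.04 -0.03]
[ 0.    1.49  0.09  0.05 -0.04 -0.03]
```

```bash
python3 -m inch '[[0,0.06,-0.03,0,0,0,0.1],[0,0.13,-0.05,0,0,0,0.1],[0,0.21,-0.07,0,0,0,0.1],[0,0.3,-0.09,0,0,0,0.1],[0,0.38,-0.11,0,0,0,0.1],[0,0.47,-0.12,0,0,0,0.1],[0,0.56,-0.12,0,0,0,0.1],[0,0.65,-0.12,0,0,0,0.1],[0,0.65,-0.12,0,0,0,0.1]]'
python3 - <<'E'
from h import *
import cv2
stat();rows([tgt(t,.0695) for t in(0,.1,.2,.3,.4,.46,.5)])
cv2.imwrite("pics/s8.png",cv2.resize(ctrl.read_camera("scene")[130:270,190:390,::-1],(800,560)))
E
```

```text
time: 6.17
tcp_pos: [0.4162, 0.2672, 0.1022]
eef_rot: [-179.9, -0.2, 87.0]
wrist_force: [-6.8, 1.3, -5.0]
finger_gap: 0.294
t 6.17 p [0.416 0.267 0.102] e [-179.893   -0.183   87.022] j [-15.788  46.516 -36.76  117.471  51.562  33.385  -2.398] F [-6.794  1.326 -4.99 ] gap 0.294
[ 0.    0.09 -0.02 -0.02 -0.03 -0.01]
[ 0.    0.27 -0.01 -0.02 -0.03 -0.01]
[ 0.    0.44  0.02 -0.02 -0.03 -0.01]
[ 0.    0.61  0.06 -0.02 -0.03 -0.01]
[ 0.    0.77  0.12 -0.02 -0.03 -0.01]
[ 0.    0.87  0.16 -0.02 -0.03 -0.01]
[ 0.    0.93  0.19 -0.02 -0.03 -0.01]
```

View pics/s8.png

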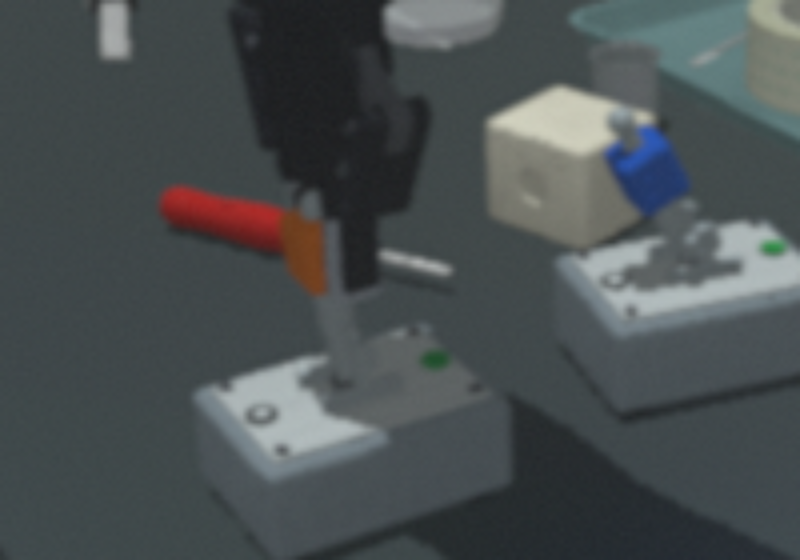

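The lever is swinging freely and is now nearly upright. I'll carry on to the stop.

```bash
python3 -m inch '[[0,0.1,-0.01,0,0,0,0.1],[0,0.2,0,0,0,0,0.1],[0,0.3,0,0,0,0,0.1],[0,0.4,0.02,0,0,0,0.1],[0,0.5,0.04,0,0,0,0.1],[0,0.6,0.06,0,0,0,0.1],[0,0.7,0.1,0,0,0,0.1],[0,0.8,0.13,0,0,0,0.1],[0,0.88,0.16,0,0,0,0.1],[0,0.95,0.18,0,0,0,0.1],[0,0.97,0.18,0,0,0,0.1],[0,0.97,0.18,0,0,0,0.1]]'
python3 - <<'E'
from h import *
import cv2
stat();rows([tgt(t,.0695) for t in(.4,.45,.5)])
cv2.imwrite("pics/s9.png",cv2.resize(ctrl.read_camera("scene")[130:270,190:390,::-1],(800,560)))
E
```

```text
time: 7.22
tcp_pos: [0.4495, 0.2656, 0.0942]
eef_rot: [-179.4, -0.1, 87.2]
wrist_force: [-10.7, 1.2, -0.1]
finger_gap: 0.296
t 7.22 p [0.449 0.266 0.094] e [-179.392   -0.129   87.176] j [-13.034  49.007 -37.968 112.613  49.918  36.625   3.208] F [-10.674   1.165  -0.091] gap 0.296
[-0.   -0.06 -0.08 -0.1  -0.02  0.01]
[-0.    0.02 -0.04 -0.1  -0.02  0.01]
[-0.    0.1  -0.   -0.1  -0.02  0.01]
```

View pics/s9.png

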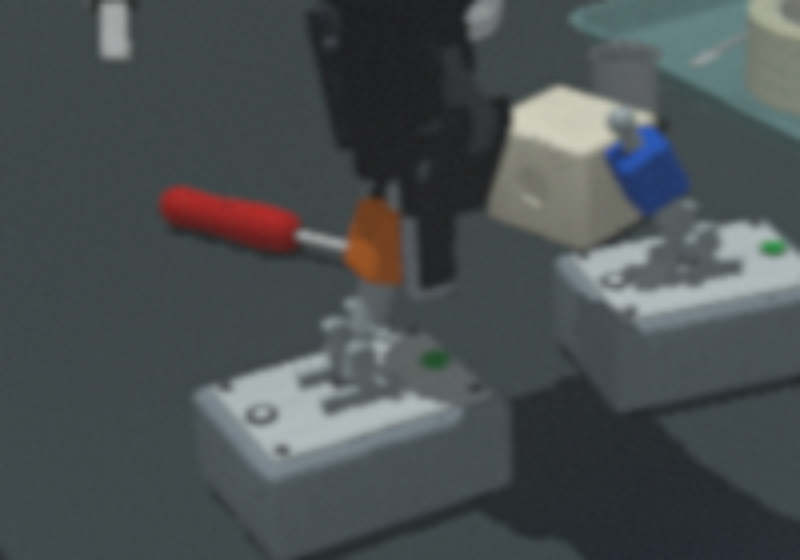

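Run:
```python
from h import *
for th in(.1,.2,.3,.4,.45):
    print(th,[((proj("scene",tgt(th,r)[0]+[0,0,.0187])[0]-[190,130])*4).round() for r in(.02,.045,.057,.069,.084,.093)])
```

```text
0.1 [array([354., 340.]), array([357., 286.]), array([358., 259.]), array([359., 232.]), array([360., 198.]), array([361., 177.])]
0.2 [array([359., 340.]), array([366., 284.]), array([370., 257.]), array([374., 230.]), array([379., 196.]), array([382., 175.])]
0.3 [array([363., 339.]), array([376., 284.]), array([383., 257.]), array([389., 230.]), array([397., 196.]), array([402., 175.])]
0.4 [array([367., 340.]), array([386., 285.]), array([395., 258.]), array([404., 231.]), array([415., 197.]), array([422., 177.])]
0.45 [array([369., 340.]), array([390., 285.]), array([400., 259.]), array([411., 232.]), array([424., 199.]), array([431., 179.])]
```

```bash
python3 -m inch '[[0,0.06,0.03,0,0,0,0.1],[0,0.1,0.03,0,0,0,0.1],[0,0.1,0.03,0,0,0,0.1],[0,0.1,0.03,0,0,0,0.1]]'
python3 - <<'E'
from h import *
import cv2
stat();rows([tgt(t,.0695) for t in(.4,.45,.5)])
cv2.imwrite("pics/s10.png",cv2.resize(ctrl.read_camera("scene")[130:270,190:390,::-1],(800,560)))
E
```

```text
time: 7.6
tcp_pos: [0.4491, 0.2656, 0.0924]
eef_rot: [-179.0, -0.1, 87.3]
wrist_force: [-9.0, 1.7, -0.9]
finger_gap: 0.296
t 7.60 p [0.449 0.266 0.092] e [-178.992   -0.082   87.269] j [-12.833  49.342 -38.205 112.339  49.604  36.935   3.723] F [-8.978  1.705 -0.882] gap 0.296
[-0.   -0.05 -0.12 -0.17 -0.01  0.03]
[-0.    0.02 -0.09 -0.17 -0.01  0.03]
[-0.    0.1  -0.05 -0.17 -0.01  0.03]
```

View pics/s10.png

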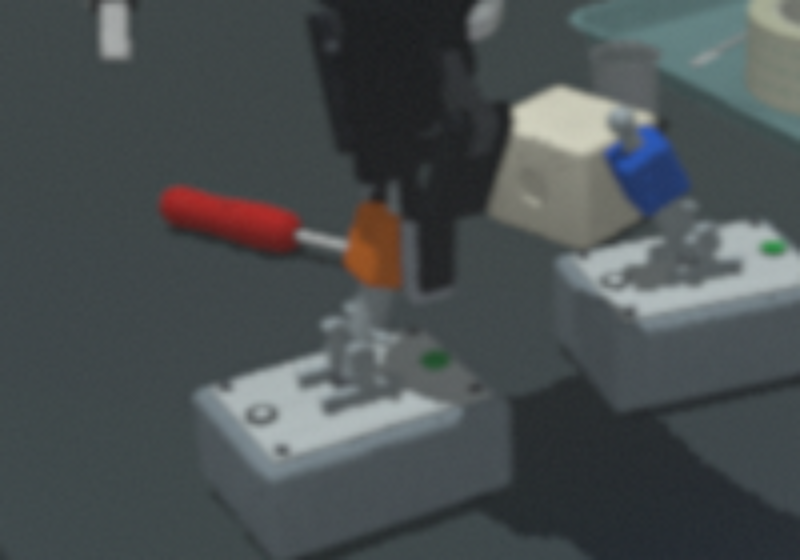

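x no longer advances and the force holds at 9 N, so the lever is at the stop. Releasing.

```bash
python3 -m inch '[[0,0,0,0,0,0,0.5],[0,0,0,0,0,0,1],[0,0,0,0,0,0,1],[0,0,0,0,0,0,1],[0,0,0,0,0,0,1],[0,0,0,0,0,0,1],[0,0,0,0,0,0,1]]'
python3 - <<'E'
from h import *
import cv2
stat()
cv2.imwrite("pics/s11.png",cv2.resize(ctrl.read_camera("scene")[130:270,190:390,::-1],(800,560)))
E
```

```text
time: 8.23
tcp_pos: [0.4495, 0.2655, 0.0925]
eef_rot: [-179.0, -0.1, 87.2]
wrist_force: [-1.2, 0.4, 0.7]
finger_gap: 1.0
t 8.23 p [0.449 0.266 0.093] e [-179.022   -0.083   87.249] j [-12.822  49.334 -38.197 112.318  49.617  36.942   3.718] F [-1.243  0.365  0.665] gap 1.000
```

View pics/s11.png

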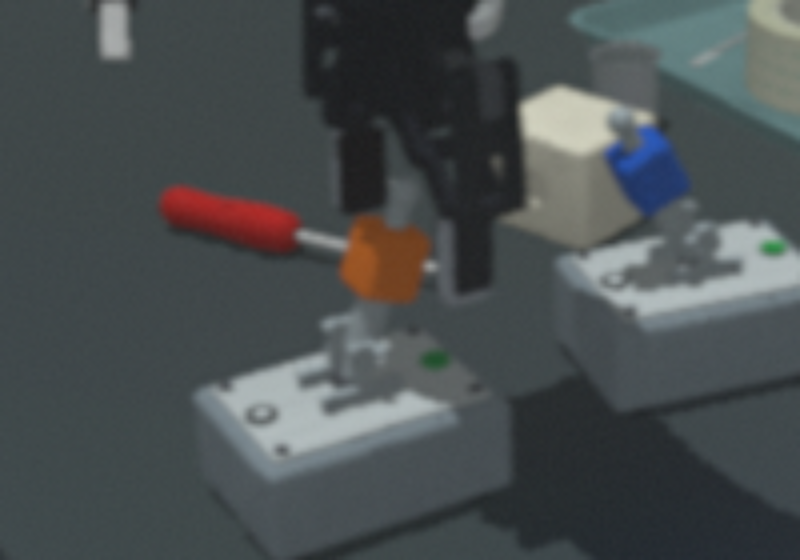

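The collar has dropped to about r = 57 mm. I'll go straight up and check unobstructed.

```bash
python3 -m inch '[[0,0,-0.4,0,0,0,1],[0,0,-1,0,0,0,1],[0,0,-1.8,0,0,0,1],[0,-0.3,-2.6,0,0,0,1],[0,-1,-3.2,0,0,0,1],[0,-1.5,-3.6,0,0,0,1],[0,-1.5,-3.6,0,0,0,1],[0,-1.5,-3.6,0,0,0,1]]'
python3 - <<'E'
from h import *
import cv2
stat()
a=cv2.resize(ctrl.read_camera("scene")[140:270,230:410,::-1],(720,520),interpolation=cv2.INTER_CUBIC)
cv2.imwrite("pics/s12.png",a)
p=ctrl.camera_params("wrist")
im=ctrl.read_camera("wrist");cv2.imwrite("pics/w12.png",im[:,:,::-1])
for th in(.3,.35,.4,.45):
    X=[tgt(th,r)[0]+[0,0,.0187] for r in(.045,.057,.072,.093)]
    print(th,((proj("scene",X)-[230,140])*4).round().tolist(),proj("w",X,p).round(1).tolist())
E
```

```text
time: 8.95
tcp_pos: [0.3918, 0.2684, 0.2385]
eef_rot: [-179.1, -0.1, 87.4]
wrist_force: [-0.7, 0.3, -0.6]
finger_gap: 1.003
t 8.95 p [0.392 0.268 0.238] e [-179.145   -0.119   87.353] j [ -8.295  34.816 -49.973 112.629  34.201  49.128  10.55 ] F [-0.736  0.327 -0.55 ] gap 1.003
0.3 [[216.0, 244.0], [223.0, 217.0], [231.0, 183.0], [242.0, 135.0]] [[316.3, 230.3], [316.3, 238.3], [316.3, 249.1], [316.3, 266.0]]
0.35 [[221.0, 244.0], [229.0, 217.0], [238.0, 184.0], [252.0, 136.0]] [[316.3, 232.1], [316.3, 240.7], [316.3, 252.1], [316.3, 270.0]]
0.4 [[226.0, 245.0], [235.0, 218.0], [246.0, 184.0], [262.0, 137.0]] [[316.3, 233.9], [316.3, 242.9], [316.3, 255.1], [316.3, 273.9]]
0.45 [[230.0, 245.0], [240.0, 219.0], [253.0, 186.0], [271.0, 139.0]] [[316.3, 235.6], [316.3, 245.1], [316.3, 257.8], [316.3, 277.4]]
```

View pics/s12.png

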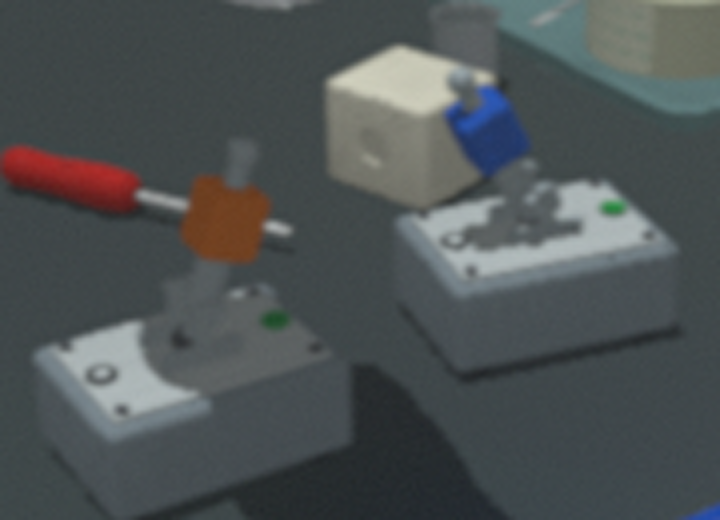

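View pics/w12.png

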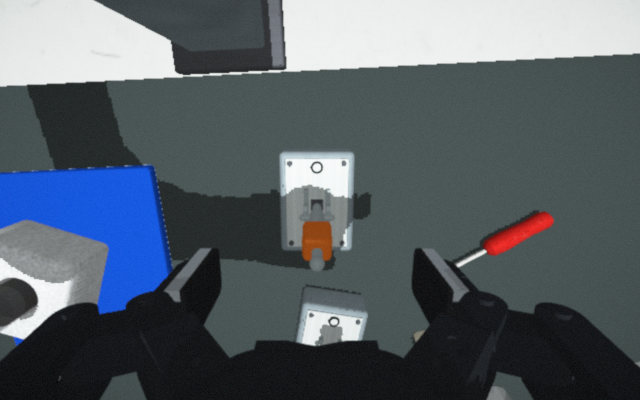

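```bash
cat > fit.py <<'E'
from h import *
import cv2
def mask(bgr):
    h=cv2.cvtColor(bgr,cv2.COLOR_BGR2HSV);m=cv2.inRange(h,(6,150,60),(18,255,255))
    n,l,s,c=cv2.connectedComponentsWithStats(m);k=1+np.argmax(s[1:,4]);return (l==k).astype(np.uint8)
def model(n,p,th,lift):
    c=np.array([[a,b,d] for a in(-.013,.013) for b in(-.013,.013) for d in(-.015,.015)])
    r=.057+lift;s,co=np.sin(th),np.cos(th)
    L=np.c_[c[:,0]*co+(c[:,2]+r)*s,c[:,1],.052-c[:,0]*s+(c[:,2]+r)*co]
    return cv2.convexHull(proj(n,pose(Q,L),p).astype(np.float32))
def mom(M):return M["m10"]/M["m00"],M["m01"]/M["m00"],np.sqrt(M["m00"])
def fit(views,x0):
    obs=[(n,p,mom(cv2.moments(mask(im),True))) for n,p,im in views]
    f=lambda v:np.concatenate([(np.array(mom(cv2.moments(model(n,p,v[0],v[1]/100))))-o)[:2] for n,p,o in obs])
    r=least_squares(f,x0,diff_step=1e-3);print("lean %.3f lift %.1f mm"%(r.x[0],r.x[1]*10),r.fun,[o for _,_,o in obs])
E
python3 - <<'E'
from fit import *
s,t=ctrl.camera_params("scene"),ctrl.camera_params("top")
S0,T0=cv2.imread("pics/scene0.png"),cv2.imread("pics/top0.png")
w3,w4=[np.load(f,allow_pickle=True)[0] for f in("wp.npy","wp4.npy")]
fit([("scene",s,S0)],[-.4,.05]);fit([("w",w3,cv2.imread("pics/w3.png"))],[-.4,.05]);fit([("scene",s,S0),("top",t,T0)],[-.4,.05])
wp=ctrl.camera_params("wrist")
S=ctrl.read_camera("scene")[:,:,::-1].copy();W=cv2.imread("pics/w12.png");T=ctrl.read_camera("top")[:,:,::-1].copy();cv2.imwrite("pics/top12.png",T)
fit([("scene",s,S)],[.4,.05]);fit([("w",wp,W)],[.4,.05]);fit([("scene",s,S),("w",wp,W)],[.4,.05])
E
```

```text
lean -0.432 lift 0.5 mm [-0.  0.] [(262.80128205128204, 201.7948717948718, np.float64(17.663521732655695))]
lean -0.403 lift -7.4 mm [-0.  0.] [(306.1723484848485, 222.5189393939394, np.float64(22.978250586152114))]
lean -0.403 lift -0.5 mm [ 1.124 -0.191 -0.312  1.391] [(262.80128205128204, 201.7948717948718, np.float64(17.663521732655695)), (309.9491525423729, 247.4406779661017, np.float64(10.862780491200215))]
lean 0.305 lift -1.0 mm [-0. -0.] [(285.68589743589746, 194.90705128205127, np.float64(17.663521732655695))]
lean 2.049 lift -1.9 mm [ 0.044 -0.   ] [(316.57486910994766, 239.10575916230366, np.float64(30.903074280724887))]
lean 0.311 lift -0.8 mm [ 0.218 -0.118  0.182 -0.135] [(285.68589743589746, 194.90705128205127, np.float64(17.663521732655695)), (316.57486910994766, 239.10575916230366, np.float64(30.903074280724887))]
```

The collar is down (lift fits at −1 to 0 mm), but the lean fits at about 0.31 rad. That puts the lever at about 0.77 rad, so it settled at the inner end of its play. It passes, but the margin is thin, so I'll nudge it to the stop with closed fingers.

Run:
```python
from h import *
stat()
def P(x,z):return (pose(Q,np.array([[x,0,z]]))[0],[180,0,87.1])
rows([P(-.035,.20),P(-.035,.108),P(-.006,.108),P(.004,.108)])
```

```text
t 9.15 p [0.393 0.267 0.236] e [-178.947   -0.018   87.167] j [ -8.269  35.06  -49.81  112.575  34.197  49.131  10.551] F [ 0.227  0.291 -0.485] gap 0.997
[ 0.02 -0.17  0.91 -0.18 -0.    0.01]
[ 0.02 -0.13  3.21 -0.18 -0.    0.01]
[ 0.02  0.59  3.2  -0.18 -0.    0.01]
[ 0.02  0.84  3.2  -0.18 -0.    0.01]
```

```bash
python3 -m inch '[[0,-0.17,0.3,-0.2,0,0,0.5],[0,-0.17,0.8,-0.2,0,0,0],[0,-0.17,0.9,-0.2,0,0,0],[0,-0.17,0.9,-0.2,0,0,0],[0,-0.17,0.9,-0.2,0,0,0],[0,-0.17,0.9,-0.2,0,0,0],[0,-0.15,1.5,-0.2,0,0,0],[0,-0.15,2.1,-0.2,0,0,0],[0,-0.14,2.7,-0.2,0,0,0],[0,-0.13,3.2,-0.2,0,0,0],[0,-0.13,3.2,-0.2,0,0,0],[0,-0.13,3.2,-0.2,0,0,0]]' 20
python3 - <<'E'
from h import *
import cv2
stat()
def P(x,z):return (pose(Q,np.array([[x,0,z]]))[0],[180,0,87.1])
rows([P(-.006,.108),P(.004,.108)])
cv2.imwrite("pics/s13.png",cv2.resize(ctrl.read_camera("scene")[140:270,230:410,::-1],(720,520)))
E
```

```text
time: 10.15
tcp_pos: [0.3852, 0.268, 0.1087]
eef_rot: [179.9, 0.0, 87.2]
wrist_force: [-1.0, 0.5, 0.9]
finger_gap: -0.002
t 10.15 p [0.385 0.268 0.109] e [179.868   0.004  87.168] j [-18.609  44.483 -35.853 121.552  53.116  31.005  -7.476] F [-1.024  0.542  0.918] gap -0.002
[0.02 0.72 0.02 0.02 0.   0.01]
[0.02 0.97 0.02 0.02 0.   0.01]
```

View pics/s13.png

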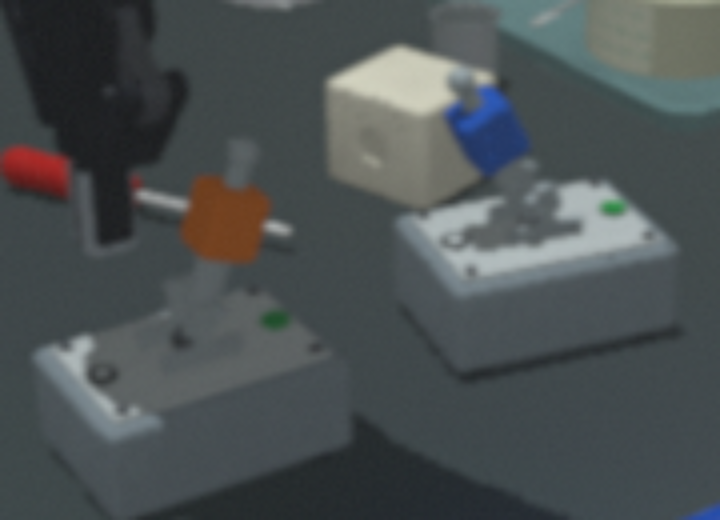

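```bash
python3 -m inch '[[0,0.2,0,0,0,0,0],[0,0.4,0,0,0,0,0],[0,0.55,0,0,0,0,0],[0,0.65,0,0,0,0,0],[0,0.75,0,0,0,0,0],[0,0.75,0,0,0,0,0]]'; python3 -m inch '[[0,0.06,0,0,0,0,0],[0,0.12,0,0,0,0,0],[0,0.18,0,0,0,0,0],[0,0.18,0,0,0,0,0]]'
python3 - <<'E'
from fit import *
stat()
S=ctrl.read_camera("scene")[:,:,::-1].copy()
cv2.imwrite("pics/s14.png",cv2.resize(S[140:270,230:410],(720,520)))
E
```

```text
time: 10.7
tcp_pos: [0.4165, 0.2671, 0.11]
eef_rot: [179.7, -0.1, 87.1]
wrist_force: [-0.2, 0.3, -0.8]
finger_gap: -0.0
time: 11.03
tcp_pos: [0.423, 0.2668, 0.11]
eef_rot: [179.8, -0.1, 87.1]
wrist_force: [-1.8, 0.2, 1.2]
finger_gap: 0.001
t 11.03 p [0.423 0.267 0.11 ] e [179.822  -0.125  87.1  ] j [-14.881  46.083 -37.768 116.471  50.552  34.901  -0.836] F [-1.813  0.198  1.179] gap 0.001
```

View pics/s14.png

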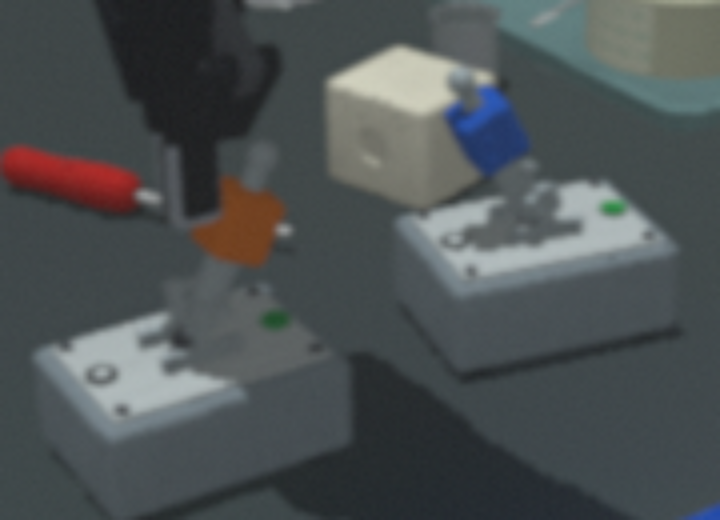

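The nudge moved the lever over: the tip went from (243,140) to (262,150). Backing off and up.

```bash
python3 -m inch '[[0,0.04,0,0,0,0,0],[0,0.06,0,0,0,0,0],[0,-0.2,0,0,0,0,0],[0,-0.7,0,0,0,0,0],[0,-1,-0.4,0,0,0,0],[0,-1.2,-1.2,0,0,0,0],[0,-1.8,-2,0,0,0,0],[0,-2.2,-2.8,0,0,0,0],[0,-2.2,-3.2,0,0,0,0],[0,-2.2,-3.2,0,0,0,0],[0,-2.2,-3.2,0,0,0,0]]'
python3 - <<'E'
from fit import *
stat()
s=ctrl.camera_params("scene")
S=ctrl.read_camera("scene")[:,:,::-1].copy()
wp=ctrl.camera_params("wrist");W=ctrl.read_camera("wrist")[:,:,::-1].copy()
fit([("scene",s,S)],[.4,.05]);fit([("scene",s,S),("w",wp,W)],[.4,.05])
cv2.imwrite("pics/s15.png",cv2.resize(S[140:270,230:410],(720,520)))
E
```

```text
time: 12.0
tcp_pos: [0.3358, 0.2713, 0.2384]
eef_rot: [179.6, -0.2, 87.1]
wrist_force: [0.3, 0.1, -1.0]
finger_gap: -0.002
t 12.00 p [0.336 0.271 0.238] e [179.642  -0.199  87.061] j [-12.569  30.974 -49.674 120.082  34.81   43.897   2.743] F [ 0.325  0.099 -0.961] gap -0.002
lean 0.417 lift -0.4 mm [-0. -0.] [(289.0436137071651, 194.89408099688472, np.float64(17.916472867168917))]Traceback (most recent call last):
  File "<stdin>", line 6, in <module>
  File "fit.py", line 13, in fit
    obs=[(n,p,mom(cv2.moments(mask(im),True))) for n,p,im in views]
                              ~~~~^^^^
  File "fit.py", line 5, in mask
    n,l,s,c=cv2.connectedComponentsWithStats(m);k=1+np.argmax(s[1:,4]);return (l==k).astype(np.uint8)
                                                    ~~~~~~~~~^^^^^^^^^
    return _wrapfunc(a, 'argmax', axis=axis, out=out, **kwds)
    return bound(*args, **kwds)
ValueError: attempt to get argmax of an empty sequence
```

The lever is now at about 0.87 rad (lean 0.417), with the collar down (fit −0.4 mm) and the arm clear. The closed fingers hide the orange in the wrist view, so that fit failed. I'll take a final look and hand in.

Run:
```python
from fit import *
S=ctrl.read_camera("scene")[:,:,::-1].copy()
cv2.imwrite("pics/s16.png",cv2.resize(S[140:270,230:410],(720,520)))
```

```text
(no output)
```

View pics/s16.png

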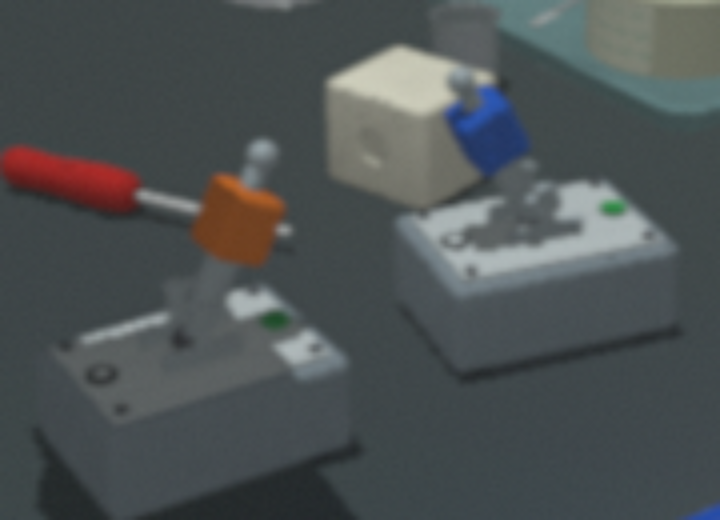

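The orange lever leans to the green dot (tip at (262,152)) with its collar seated at (240,220). The blue lever, at (487,130), still leans to the off side, and the gripper is clear.

```bash
python3 -c "
from cell import ctrl
print(ctrl.hand_in())"
```

```text
the job is handed in; nothing more can be done
None
```

The homogeniser's supply is switched on: the orange lever is over at the green-dot side with its collar down. I handed in at about 12 s of the 32 s allowed; hand-in gives no verdict.

- **Throw:** I pinched the orange collar, lifted it about 12 mm along the lever, swung the lever to the on-side stop and released it. The collar dropped back down.
- **Correction:** after release the lever had settled at the inner end of its play, about 0.77 rad. I pushed it toward the stop with closed fingers and backed away.
- **Last checks:** the scene camera gave the lever at about 0.87 rad and the collar at its seat (fit −0.4 mm). The blue lever was still off and the arm was clear of everything, with wrist force about 1 N (sensor noise level).
- **Check that failed:** the wrist-camera cross-check of the final state could not be made, because the wrist camera could not see the orange collar, probably behind the closed fingers. The final lever and collar values rest on the scene camera alone. The camera angle fits differed from each other by about 0.03 rad.

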